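Start the bench vacuum pump with its pull-knob relief valve

ROBOT

A 6-joint arm with a two-finger parallel gripper is mounted at the origin on a cart in front of the work surface, level with it; the furniture and walls round the work are solid. World frame = base frame: x ahead of the robot, y to its left, z up, the work surface at z = 0. Lengths are in m, angles in rad, forces in N, time in s.
With the tool pointing down it reaches from about 0.35 to 0.975 m from the base axis. Payload 4.9 kg.
Tool frame: the origin (TCP) lies between the finger pads; the fingertips stand 19 mm ahead of it and the grasp point (between the pads) is the TCP; z points along the fingers, y is the direction in which the jaws open and shut (so a half turn about z gives the same grasp; the last joint's range is limited). The gripper opens to 85 mm and grips with 20 to 120 N. Pads are 22 mm wide; open, the fingers measure 114 mm over their backs; the gripper's body (76 mm by 85 mm) begins 54 mm behind the grasp point. The pads swing forward as they close: fully open they stand 13 mm farther back than shut.
Start: joints at [-1.239, 0.053, 1.613, -0, 1.476, -0.119], TCP at [0.272, -0.563, 0.25] pointing down, gripper open.
Joint ranges: [-3.01, 3.01], [-1.01, 2.22], [0.06, 2.58], [-1.02, 4.17], [0.09, 2.62], [-3.14, 3.14]. Speed limits (rad/s): [2.57, 2.57, 3.14, 3.14, 3.14, 3.14].

INTERFACE

Orientations are given as a unit quaternion [w, x, y, z].
In Python, from plant import state, grab_frame, calibration, job_done gives the robot as it stands. The module is installed in compiled form; this text tells all that it offers.
- The arm moves only by the tool servo_tool, never from a script. Its argument "deltas" is a list that holds one entry, the list of rows, each a list of 5 numbers: the finger opening in mm, from 0 to 85.4, then the shift along the world's x, y, z in mm, then the turn about the world's z in units of 6 degrees (1.0 is 6 degrees). A call has 1 to 5 rows; each row is the pose to reach, as a shift and turn from the pose commanded when the call began; what a row does not reach only later rows make up. A row lasts 1/8 s, in which the tool goes at most 62.5 mm and 10.7 degrees, less where a joint would pass 70% of its speed; a pose out of reach is approached as far as the arm can. A call with a gripper value outside its range is refused whole. The fingers move at their own pace and stop on an object; the grip force is fixed at half the most. Time passes only in rows, so rows that repeat a pose let the fingers close. It gives the time, the measured TCP pose, the force and the opening at its end, in the units of the state.
- state(): the state, without advancing time (a new reading comes with each control period).
- grab_frame(name): name is "scene" or "side" or "wrist"; returns the picture (480x640x3 uint8, red, green, blue); there is no depth.
- calibration(name): a dict with "intrinsics" (3x3 intrinsics, pixels), "k1" (the pictures are not rectified: a ray, as slopes to the right and down, at radius r is drawn at 1 + k1 r^2 times it, then the intrinsics apply), "world_from_camera" (4x4, takes a point from camera to world coordinates). Camera axes: x right, y down, z forward; pixel columns grow to the right and rows downward; lengths in m; the calibration is good to about 2 mm. A picture is of the moment at which its call begins: read the wrist's pose just before it. calibration takes no time and is no camera call; for the wrist camera it gives the pose at the moment of the call.
- job_done(): hands the job in, once; it reports no verdict.
The state is a dict: "time": time; "joint_pos": joint angles; "joint_vel": joint speeds; "joint_efforts": joint torques, N m; "tool_pos": TCP position; "tool_rot": TCP orientation; "contact_force": force on the tool from outside, world axes, zero at the start; "ft_torque": the same for the moment, N m; "gripper_width": opening from 0.0 (shut) to 1.0 (fully open).
Only numpy, scipy, OpenCV 4.12 (cv2) and the standard library are available. Lean on these libraries where they do the work, as an engineer would, in place of code of your own. Each camera call takes 0.05 s, during which the arm holds its last target.

TASK

Start the small vacuum pump: pull the relief knob on its front out until it clicks into its detent and stays out by itself, then stop, because dragging it on past the click strains the detent. With the knob standing out and let go, press the start button on top of the pump fully down and release it, and then push the knob back in until it is fully home. Never press the button while the knob is in, and leave the glassware and the tape roll beside the pump where they are.

Things in the scene. Friction and masses are not known exactly. Their poses are not given: they have to be found in the camera images.
- pump: the pump, a grey box 150 x 150 x 115 mm on four rubber feet, fixed to the worktop. Origin at the centre of its underside; its own x axis points from its front face (75 mm before the origin, the side with the knob, which faces the robot more or less) to its back, its z axis up
- knob_head (a point): centre of the pull knob's head, a black disc 44 mm in diameter, 14 mm thick, axis along the pump's x axis, 78 mm above the worktop; moves with the knob. Its flat back lies 7 mm behind this point (towards the pump), its slightly domed front 7 mm before it. Fingers can be hooked behind the head from above, over the stem, or can hold it by its edge
- knob_axis (a point): fixed point where the knob's axis meets the pump's front face. From here a steel stem 10 mm in diameter runs to the head, through a collar 17 mm wide that stands 10 mm off the face. With the knob home, 40 mm lie free between this face and the head's back. Forces are given along the pull; a hooked finger also rubs on the head and may feel a third more
- knob (a joint): pull-out of the knob along the pump's -x, m: 0 home, hard stop 0.055; a spring (2 N) draws it home unless the detent holds it. At a depth between 3 and 37 mm, unseen and different at each start, the pull rises to about 7 N, then the knob snaps 3 to 4 mm outward by itself and stays when let go (9 to 41 mm out). Pushing in takes 2 to 5 N to pass the lip again, then the spring draws it home
- buffer (a joint): travel of the spring buffer that ends the detent, inside the pump, m, unseen: 0 until the knob, pulled 1 to 2 mm past where it rests in the detent, meets it. There the pull rises to about 12 N, then by 1 to 1.5 N for each mm. Do not drag on: 0.004, at about 17 N, is strained. Let go there without a jerk, the knob slides back to rest in the detent
- start_top (a point): centre of the top of the start button, a black round push button 28 mm in diameter in a dark housing on top of the pump, about 30 mm towards the front and 40 mm to the left (+y) of the pump's middle. Pressed straight down
- start (a joint): how far the start button is pressed, in m: 0 released, 0.006 fully down at about 5 N; it springs back
- flask: bystander: small conical flask with pink contents, 51 mm wide, 76 mm high; origin at the centre of its underside
- dish: bystander: shallow round glass dish, 64 mm wide, 14 mm high; origin at the centre of its underside
- tape: bystander: roll of pale tape lying flat, 104 mm wide, 24 mm high; origin at the centre of its underside
There are look-alikes about, which are no part of the job. Leave any orange or purple look-alike of the pump alone.

How it is judged:
By the outcome, as a careful person would: the job done as asked, in the order asked, and still so for the second after the job is handed in, with the robot touching nothing.
It also fails if it takes over 40 s, if anything falls off the work surface, if the arm or the gripper's body presses on something with over 40 N, if the wrist force passes 120 N, or if a joint passes its speed limit or range.

## Working session

There is one attempt and no reset: what is moved stays moved. The work goes in short steps, Python scripts to look and compute and a tool call to move; the robot and the scene stay as the last step left them, time stands still between calls to the robot, and variables do not carry over. Pictures are saved under pics/ and viewed, and the job is handed in when it is done.

Besides the shell and the picture viewer there is one more tool, called after ">>>" as name([rows], argument=value, ...), one row to a line, values as JSON. servo_tool: Moves the arm, as the interface text tells. Its arguments: {"type":"object","properties":{"deltas":{"type":"array","items":{"type":"array","items":{"type":"array","items":{"type":"number"}}}}},"required":["deltas"]}

```bash
mkdir -p pics
python3 - <<'E'
from plant import *
import cv2
for n in ("scene","side"):
    im=grab_frame(n); cv2.imwrite(f"pics/{n}0.png",im[:,:,::-1]); c=calibration(n); print(n,c)
print(state())
E
```

```text
scene {'intrinsics': array([[507.63950716,   0.        , 317.46105267],
       [  0.        , 507.63950716, 240.5997143 ],
       [  0.        ,   0.        ,   1.        ]]), 'k1': -0.14517864713424714, 'world_from_camera': array([[-0.54990372, -0.58439222,  0.59673414,  0.1127782 ],
       [-0.83522067,  0.38174924, -0.39582061,  0.4101601 ],
       [ 0.00351168, -0.71606791, -0.69802179,  0.73647573],
       [ 0.        ,  0.        ,  0.        ,  1.        ]])}
side {'intrinsics': array([[558.92789483,   0.        , 318.27527939],
       [  0.        , 558.92789483, 236.81168754],
       [  0.        ,   0.        ,   1.        ]]), 'k1': -0.10519935500104884, 'world_from_camera': array([[-0.99905089,  0.03733055, -0.02244433,  0.65665633],
       [ 0.0393009 ,  0.55034823, -0.83400975,  1.05726396],
       [-0.01878185, -0.83410027, -0.55129301,  0.77176706],
       [ 0.        ,  0.        ,  0.        ,  1.        ]])}
{'time': 0.1, 'joint_pos': array([-1.23901289e+00,  5.32863524e-02,  1.61410187e+00, -5.19797830e-06,
        1.47603836e+00, -1.18996312e-01]), 'joint_vel': array([-3.77111770e-06, -8.99767627e-04, -3.77902901e-03, -2.93450259e-03,
       -1.10821041e-03,  1.82836221e-04]), 'joint_efforts': array([ 6.98194390e-05, -3.94904315e+01, -3.71362996e+01, -4.52335121e-05,
        3.96241856e-03, -6.27806628e-06]), 'tool_pos': array([ 0.27212416, -0.56207538,  0.24922148]), 'tool_rot': array([-9.11502056e-04,  9.74706584e-01,  2.23486541e-01, -9.99473479e-05]), 'contact_force': array([-0.69703079,  0.0739128 , -0.53531528]), 'ft_torque': array([-0.00643202,  0.01086194, -0.04446392]), 'gripper_width': 1.0028749998567947}
```

View pics/scene0.png

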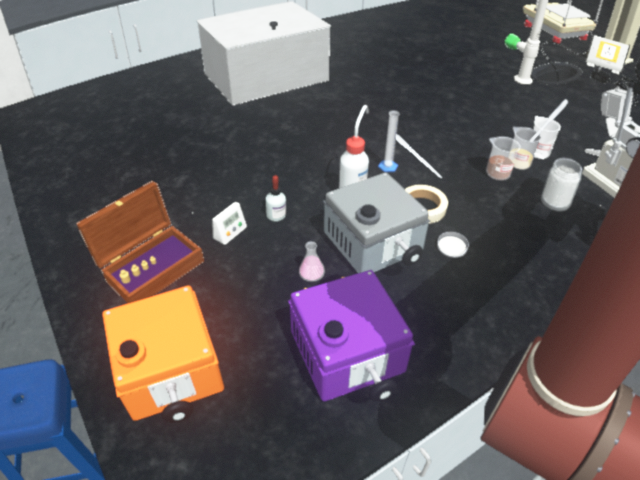

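View pics/side0.png

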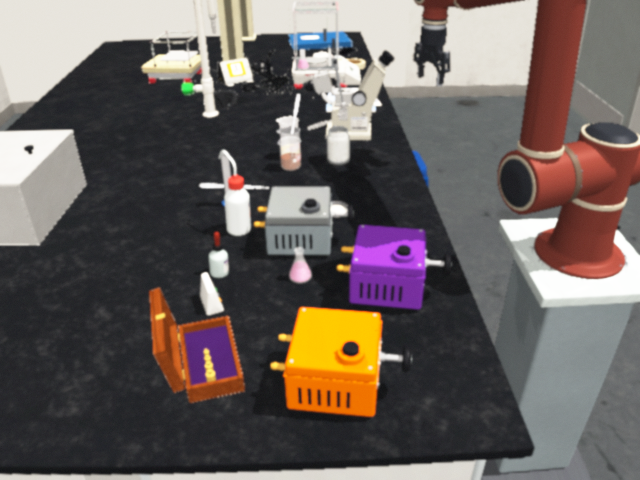

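The grey pump is near (375,220) in the scene view, with its knob at (414,254) and button at (368,213). In the side view it is near (300,220), with the button at (311,205). I'll zoom in on both.

```bash
cat > h.py <<'E'
import numpy as np, cv2
from plant import *
def ray(n,u,v,c=None):
    c=c or calibration(n); K=c["intrinsics"]; d=np.array([c["k1"],0,0,0,0.])
    p=cv2.undistortPoints(np.array([[[u,v]]],float),K,d)[0,0]
    T=c["world_from_camera"]; return T[:3,3],T[:3,:3]@np.array([p[0],p[1],1.])
def onz(n,u,v,z,c=None):
    o,d=ray(n,u,v,c); return o+d*(z-o[2])/d[2]
def tri(a,b):
    (o1,d1),(o2,d2)=a,b
    A=np.array([d1,-d2]).T; s=np.linalg.lstsq(A,o2-o1,rcond=None)[0]
    p,q=o1+s[0]*d1,o2+s[1]*d2; return (p+q)/2,np.linalg.norm(p-q)
def proj(n,P,c=None):
    c=c or calibration(n); T=c["world_from_camera"]; p=T[:3,:3].T@(np.array(P)-T[:3,3])
    return cv2.projectPoints(p.reshape(1,1,3),np.zeros(3),np.zeros(3),c["intrinsics"],np.array([c["k1"],0,0,0,0.]))[0].ravel()
E
python3 - <<'E'
import cv2
a=cv2.imread("pics/scene0.png")[160:290,295:475]; cv2.imwrite("pics/sz.png",cv2.resize(a,None,fx=4.4,fy=4.4,interpolation=cv2.INTER_CUBIC))
a=cv2.imread("pics/side0.png")[170:290,245:365]; cv2.imwrite("pics/dz.png",cv2.resize(a,None,fx=5,fy=5,interpolation=cv2.INTER_CUBIC))
E
```

```text
(no output)
```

View pics/sz.png

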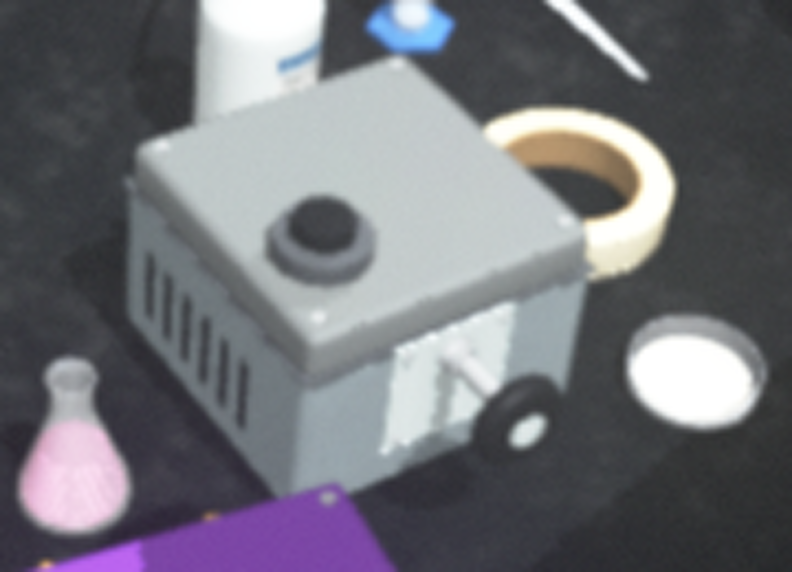

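View pics/dz.png

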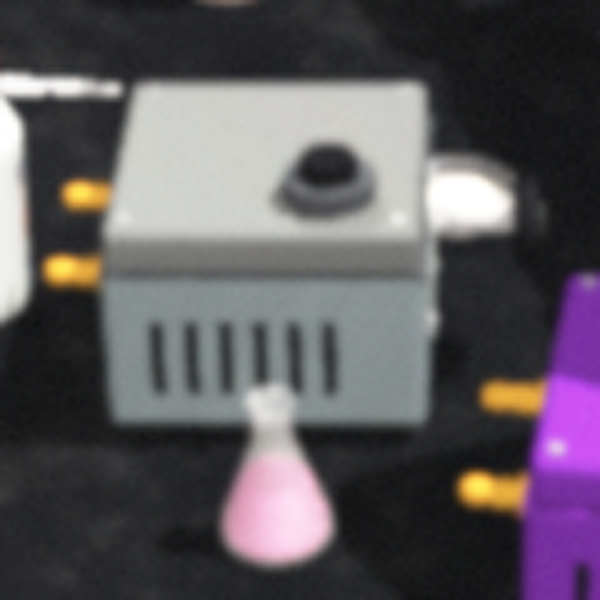

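Run:
```python
from h import *
S=lambda u,v:(295+(u+.5)/4.4-.5,160+(v+.5)/4.4-.5)
D=lambda u,v:(245+(u+.5)/5-.5,170+(v+.5)/5-.5)
def t(n,a,b): 
    p,e=tri(ray("scene",*S(*a)),ray("side",*D(*b))); print(n,p.round(4),round(e,4))
t("button",(325,222),(331,163)); t("FL",(319,316),(399,218)); t("BL",(163,147),(123,218)); t("FR",(565,220),(405,92)); t("BR",(396,65),(142,92))
P={k:onz("scene",*S(*v),.116) for k,v in dict(FL=(319,316),BL=(163,147),FR=(565,220),BR=(396,65)).items()}
for k in P: print(k,P[k].round(4))
for a,b in (("FL","BL"),("FR","BR"),("FL","FR"),("BL","BR")):
    d=P[b]-P[a]; print(a,b,np.linalg.norm(d).round(4),np.degrees(np.arctan2(d[1],d[0])).round(2))
C=sum(P.values())/4; print("C",C)
print("head z.078",onz("scene",*S(517,421),.078), onz("side",*D(528,208),.078))
print("flask",onz("scene",*S(75,512),.0)," dish",onz("scene",*S(695,385),.005),"tape",onz("scene",*S(580,195),.02))
```

```text
button [ 0.6423 -0.0518  0.1347] 0.001
FL [ 0.6124 -0.0273  0.1183] 0.0
BL [ 0.7376 -0.0368  0.1176] 0.0008
FR [ 0.6038 -0.1537  0.1153] 0.002
BR [ 0.733  -0.1653  0.1131] 0.0005
FL [ 0.6143 -0.0289  0.116 ]
BL [ 0.7386 -0.0375  0.116 ]
FR [ 0.6043 -0.1542  0.116 ]
BR [ 0.7297 -0.1622  0.116 ]
FL BL 0.1246 -3.95
FR BR 0.1257 -3.68
FL FR 0.1257 -94.56
BL BR 0.1251 -94.09
C [ 0.67173144 -0.09570864  0.116     ]
head z.078 [ 0.54979532 -0.08608931  0.078     ] [ 0.54701398 -0.09918086  0.078     ]
flask [0.66638228 0.05605744 0.        ]  dish [ 0.56970771 -0.22725015  0.005     ] tape [ 0.69063316 -0.26091138  0.02      ]
```

Run:
```python
from h import *
print("micro base",onz("side",352,135,0),onz("side",375,135,0),onz("side",388,55,.2), onz("scene",600,185,0))
print("beaker",onz("scene",560,205,0))
print("purple head",onz("scene",385,395,.078),"orange",onz("scene",180,410,.078))
```

```text
micro base [ 0.48337389 -0.74192826  0.        ] [ 4.03994422e-01 -7.35932729e-01 -1.11022302e-16] [ 0.32633763 -1.01539892  0.2       ] [ 0.52279928 -0.7070733   0.        ]
beaker [ 0.5319052 -0.547652   0.       ]
purple head [0.35754266 0.13018515 0.078     ] orange [0.49554041 0.38791    0.078     ]
```

>>> servo_tool([
  [[26,30,47,0,-0.5],[26,60,94,0,-1],[26,90,141,0,-1.5],[26,120,188,0,-2],[26,150,235,0,-2.5]],
])

```text
time: 0.72
tool_pos: [0.4228, -0.3257, 0.2498]
tool_rot: [-0.0, 0.996, 0.093, -0.0]
contact_force: [0.2, -0.2, 0.2]
gripper_width: 0.304
```

>>> servo_tool([
  [[26,30,47,0,-0.5],[26,60,94,0,-1],[26,90,141,0,-1.5],[26,120,188,0,-2],[26,153,238,0,-2.5]],
])

```text
time: 1.35
tool_pos: [0.5758, -0.0879, 0.2499]
tool_rot: [0.0, 0.999, -0.037, -0.0]
contact_force: [0.5, -0.8, 0.3]
gripper_width: 0.307
```

>>> servo_tool([
  [[26,0,0,0,0],[26,0,0,0,0]],
])

```text
time: 1.6
tool_pos: [0.575, -0.0895, 0.2496]
tool_rot: [0.0, 0.999, -0.036, -0.001]
contact_force: [-0.3, 0.2, 0.4]
gripper_width: 0.306
```

Run:
```python
from h import *
s=state(); c=calibration("wrist"); im=grab_frame("wrist"); cv2.imwrite("pics/w1.png",im[:,:,::-1])
q=s["tool_rot"]; print(s["time"],s["tool_pos"],q,np.degrees(2*np.arctan2(q[2],q[1]))-90,s["gripper_width"],s["contact_force"])
print(c["world_from_camera"])
x=np.array([np.cos(np.radians(-4.1)),np.sin(np.radians(-4.1)),0]);C=np.array([.6717,-.0957,0])
for d,z in((.122,.078),(.129,.078),(.075,.115)): print(proj("wrist",C-d*x+[0,0,z],c))
```

```text
1.6 [ 0.57496375 -0.08948353  0.24964987] [ 9.54308690e-05  9.99351285e-01 -3.60079704e-02 -6.52339122e-04] -94.12710253860111 0.3064705323923281 [-0.34451105  0.2255473   0.44100832]
[[-7.18782883e-02 -9.52073515e-01 -2.97303772e-01  6.50849996e-01]
 [-9.97413162e-01  6.84004713e-02  2.20988571e-02 -9.46999932e-02]
 [-7.04018416e-04  2.98123124e-01 -9.54527164e-01  3.72455495e-01]
 [ 0.00000000e+00  0.00000000e+00  0.00000000e+00  1.00000000e+00]]
[316.98904367 247.47792467]
[316.99458086 255.89222086]
[316.86279319 198.17288845]
```

View pics/w1.png

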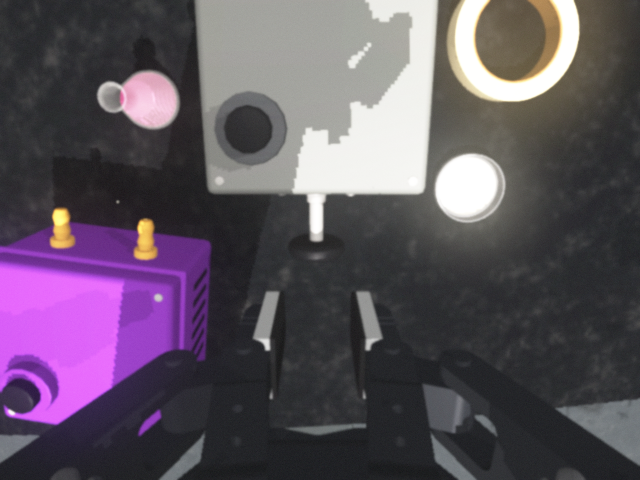

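The wrist view shows the knob head at (317,246), against a predicted (317,247), and the fingers centred at about column 317. Everything lines up, so I'll descend behind the head.

>>> servo_tool([
  [[26,0,0,-45,0],[26,0,0,-90,0],[26,0,0,-120,0],[26,0,0,-120,0]],
])

```text
time: 2.15
tool_pos: [0.5726, -0.0903, 0.1271]
tool_rot: [-0.001, 0.999, -0.038, -0.003]
contact_force: [0.2, -0.0, 0.3]
gripper_width: 0.301
```

Run:
```python
from h import *
im=grab_frame("wrist"); cv2.imwrite("pics/w2.png",im[:,:,::-1])
```

```text
(no output)
```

View pics/w2.png

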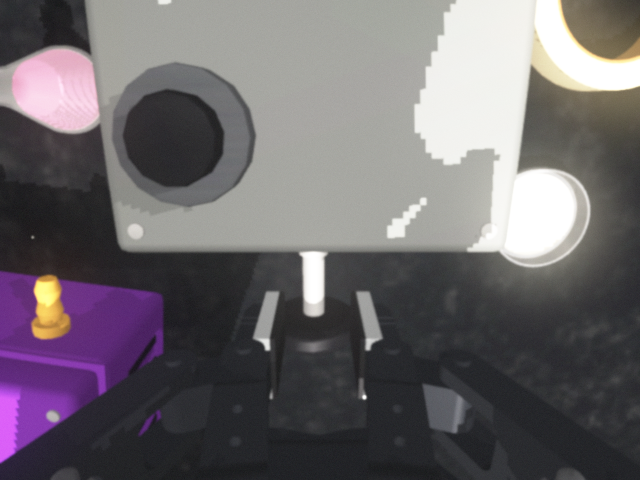

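Run:
```python
from h import *
s=state();c=calibration("wrist");p=s["tool_pos"];print(s["time"],p)
for dx in(-.011,.011):
  for z in (-.019,-.015): print(dx,z,proj("wrist",p+[dx,.013,z],c))
x=np.array([np.cos(np.radians(-4.1)),np.sin(np.radians(-4.1)),0]);C=np.array([.6717,-.0957,0])
for d,z in((.115,.1),(.129,.1),(.115,.078),(.075,.115)): print(d,proj("wrist",C-d*x+[0,0,z],c))
```

```text
2.2 [ 0.57424188 -0.09052074  0.12960382]
-0.011 -0.019 [288.31656357 338.58793315]
-0.011 -0.015 [287.61694877 344.01397959]
0.011 -0.019 [282.7950547 289.5546953]
0.011 -0.015 [281.91854581 294.02978213]
0.115 [314.077701   336.44223212]
0.129 [314.25696856 363.59320916]
0.115 [314.47891863 312.33477579]
0.075 [313.10464076 263.61217264]
```

>>> servo_tool([
  [[26,1,1.5,-24,0],[26,1,1.5,-48,0],[26,1,1.5,-48,0],[26,1,1.5,-48,0]],
])

```text
time: 2.7
tool_pos: [0.5777, -0.0888, 0.0847]
tool_rot: [0.0, 0.999, -0.037, 0.002]
contact_force: [0.3, 0.3, -0.2]
gripper_width: 0.305
```

Run:
```python
from h import *
im=grab_frame("wrist"); cv2.imwrite("pics/w3.png",im[:,:,::-1]);s=state();print(s["tool_pos"],s["contact_force"])
im=grab_frame("side")[150:270,245:405]; cv2.imwrite("pics/d3.png",cv2.resize(im[:,:,::-1],None,fx=4,fy=4,interpolation=cv2.INTER_CUBIC))
```

```text
[ 0.57776258 -0.08869119  0.08480958] [-0.07162076 -0.84472064 -0.71091846]
```

View pics/w3.png

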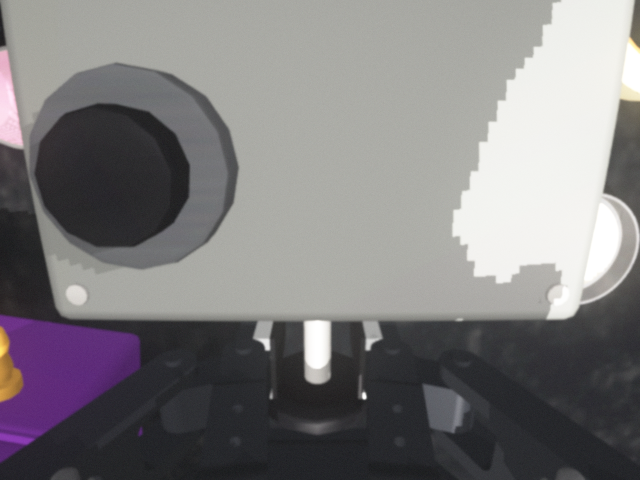

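View pics/d3.png

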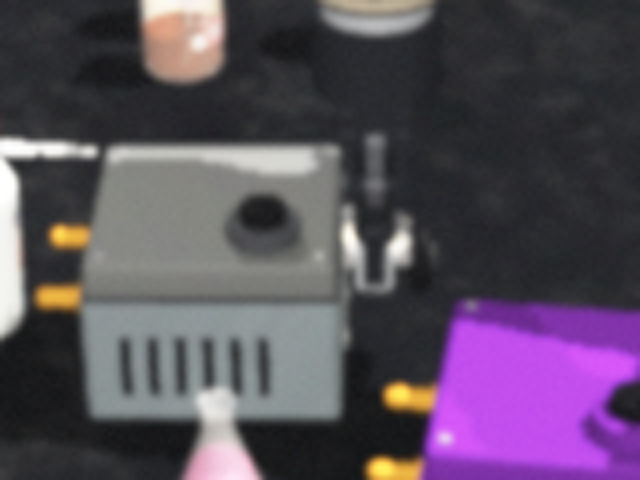

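The side and wrist views show both fingers straddling the stem behind the head, touching nothing. I'll start the pull in small steps.

>>> servo_tool([
  [[26,-2,0.1,0,0],[26,-4,0.3,0,0],[26,-5,0.4,-1,0],[26,-5,0.4,-1,0]],
])

```text
time: 3.3
tool_pos: [0.5711, -0.0876, 0.0811]
tool_rot: [-0.0, 0.999, -0.036, -0.0]
contact_force: [-0.3, 0.8, -0.0]
gripper_width: 0.305
```

>>> servo_tool([
  [[26,-1,0.1,0,0],[26,-2,0.1,0,0],[26,-2,0.1,0,0]],
])

```text
time: 3.68
tool_pos: [0.5692, -0.0875, 0.0813]
tool_rot: [-0.0, 0.999, -0.036, -0.0]
contact_force: [0.6, 0.8, -0.4]
gripper_width: 0.307
```

>>> servo_tool([
  [[26,-1,0.1,0,0],[26,-2,0.2,0,0],[26,-2,0.2,0,0]],
])

```text
time: 4.05
tool_pos: [0.5676, -0.0874, 0.0813]
tool_rot: [0.0, 0.999, -0.036, 0.001]
contact_force: [1.8, -1.0, -1.7]
gripper_width: 0.304
```

>>> servo_tool([
  [[26,-1,0.1,0,0],[26,-2,0.1,0,0],[26,-2,0.1,0,0]],
])

```text
time: 4.42
tool_pos: [0.5653, -0.0872, 0.0814]
tool_rot: [-0.0, 0.999, -0.036, 0.0]
contact_force: [1.9, -0.4, -1.0]
gripper_width: 0.301
```

>>> servo_tool([
  [[26,-1,0.1,0,0],[26,-2,0.2,0,0],[26,-2,0.2,0,0]],
])

```text
time: 4.8
tool_pos: [0.5632, -0.0871, 0.0813]
tool_rot: [0.0, 0.999, -0.036, -0.0]
contact_force: [1.7, -0.7, -0.3]
gripper_width: 0.304
```

>>> servo_tool([
  [[26,-1,0.1,0,0],[26,-2,0.1,0,0],[26,-2,0.1,0,0]],
])

```text
time: 5.18
tool_pos: [0.5612, -0.0869, 0.0814]
tool_rot: [-0.0, 0.999, -0.036, -0.0]
contact_force: [1.8, -0.4, -0.2]
gripper_width: 0.301
```

>>> servo_tool([
  [[26,-1,0.1,0,0],[26,-2,0.2,0,0],[26,-2,0.2,0,0]],
])

```text
time: 5.55
tool_pos: [0.5592, -0.0868, 0.0814]
tool_rot: [0.0, 0.999, -0.036, -0.0]
contact_force: [1.4, 0.5, -0.5]
gripper_width: 0.31
```

>>> servo_tool([
  [[26,-1,0.1,0,0],[26,-2,0.1,0,0],[26,-2,0.1,0,0]],
])

```text
time: 5.92
tool_pos: [0.5572, -0.0866, 0.0813]
tool_rot: [-0.0, 0.999, -0.036, -0.0]
contact_force: [2.0, -0.5, -1.2]
gripper_width: 0.307
```

>>> servo_tool([
  [[26,-1,0.1,0,0],[26,-2,0.2,0,0],[26,-2,0.2,0,0]],
])

```text
time: 6.3
tool_pos: [0.5552, -0.0865, 0.0813]
tool_rot: [0.0, 0.999, -0.036, -0.0]
contact_force: [2.4, -0.5, -0.3]
gripper_width: 0.305
```

>>> servo_tool([
  [[26,-1,0.1,0,0],[26,-2,0.1,0,0],[26,-2,0.1,0,0]],
])

```text
time: 6.68
tool_pos: [0.5539, -0.0864, 0.0814]
tool_rot: [0.0, 0.999, -0.036, 0.001]
contact_force: [4.2, 0.6, -1.8]
gripper_width: 0.303
```

>>> servo_tool([
  [[26,-1,0.1,0,0],[26,-1,0.1,0,0]],
])

```text
time: 6.92
tool_pos: [0.5533, -0.0863, 0.0815]
tool_rot: [0.0, 0.999, -0.036, 0.002]
contact_force: [5.9, -0.2, -2.3]
gripper_width: 0.3
```

>>> servo_tool([
  [[26,-1,0.1,0,0],[26,-1,0.1,0,0]],
])

```text
time: 7.18
tool_pos: [0.5518, -0.0862, 0.0814]
tool_rot: [0.0, 0.999, -0.036, 0.001]
contact_force: [4.1, -1.4, -2.4]
gripper_width: 0.307
```

>>> servo_tool([
  [[26,0,0,0,0]],
])

```text
time: 7.3
tool_pos: [0.5516, -0.0862, 0.0814]
tool_rot: [0.0, 0.999, -0.036, 0.0]
contact_force: [4.8, 0.3, -2.4]
gripper_width: 0.301
```

>>> servo_tool([
  [[26,-0.5,0,0,0],[26,-0.5,0,0,0]],
])

```text
time: 7.55
tool_pos: [0.5508, -0.0861, 0.0814]
tool_rot: [0.0, 0.999, -0.036, 0.0]
contact_force: [5.1, -1.1, -0.8]
gripper_width: 0.304
```

>>> servo_tool([
  [[26,-0.5,0.1,0,0],[26,-0.5,0.1,0,0]],
])

```text
time: 7.8
tool_pos: [0.5501, -0.0861, 0.0813]
tool_rot: [0.0, 0.999, -0.036, -0.0]
contact_force: [2.9, -0.6, 0.2]
gripper_width: 0.307
```

>>> servo_tool([
  [[26,0,0,0,0]],
])

```text
time: 7.92
tool_pos: [0.55, -0.0861, 0.0813]
tool_rot: [0.0, 0.999, -0.036, -0.0]
contact_force: [1.8, -0.6, 1.4]
gripper_width: 0.301
```

Run:
```python
from h import *
im=grab_frame("wrist"); cv2.imwrite("pics/w4.png",im[:,:,::-1]);s=state();print(s["tool_pos"],s["contact_force"])
im=grab_frame("side")[150:270,245:405]; cv2.imwrite("pics/d4.png",cv2.resize(im[:,:,::-1],None,fx=4,fy=4,interpolation=cv2.INTER_CUBIC))
```

```text
[ 0.55007233 -0.08609047  0.08135006] [ 2.55428615 -1.0524449   0.74395065]
```

View pics/w4.png

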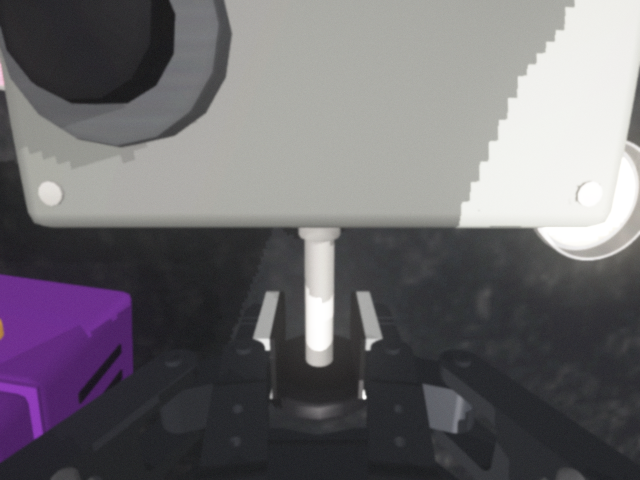

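View pics/d4.png

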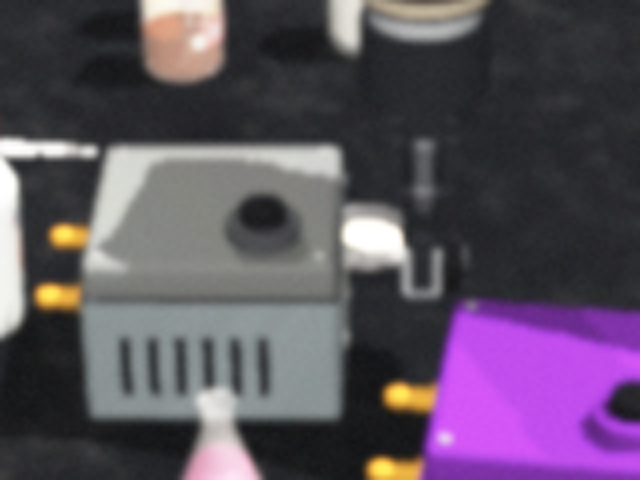

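Force rose to about 6 N and fell back to about 2 N, but the fingers never lost contact. Backing off a little will show whether the knob is held.

>>> servo_tool([
  [[26,1,-0.1,0,0],[26,2,-0.1,0,0],[26,2,-0.1,0,0]],
])

```text
time: 8.4
tool_pos: [0.5519, -0.086, 0.081]
tool_rot: [-0.0, 0.999, -0.036, -0.001]
contact_force: [0.3, -0.5, -0.1]
gripper_width: 0.308
```

>>> servo_tool([
  [[26,1,-0.1,0,0],[26,3,-0.2,0,0],[26,4,-0.3,0,0],[26,4,-0.3,0,0]],
])

```text
time: 8.9
tool_pos: [0.5564, -0.0865, 0.0813]
tool_rot: [-0.0, 0.999, -0.036, 0.0]
contact_force: [0.7, -0.4, 0.4]
gripper_width: 0.305
```

Run:
```python
from h import *
im=grab_frame("wrist"); cv2.imwrite("pics/w5.png",im[:,:,::-1]);s=state();print(s["tool_pos"],s["contact_force"])
im=grab_frame("side")[150:270,245:405]; cv2.imwrite("pics/d5.png",cv2.resize(im[:,:,::-1],None,fx=4,fy=4,interpolation=cv2.INTER_CUBIC))
```

```text
[ 0.55633139 -0.08643705  0.08130067] [ 0.37189983 -0.67253606  0.33495233]
```

View pics/w5.png

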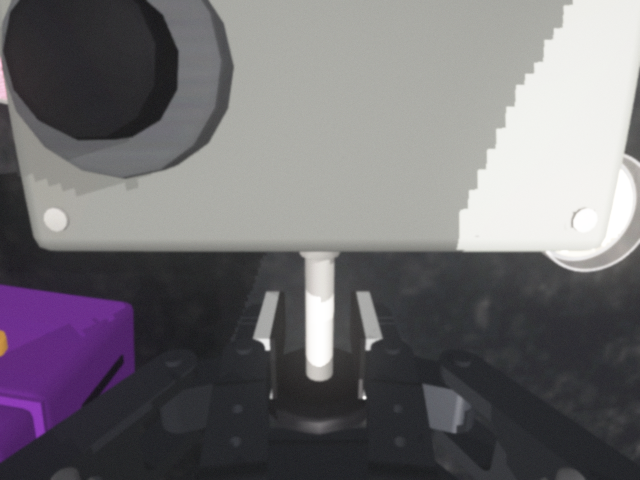

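View pics/d5.png

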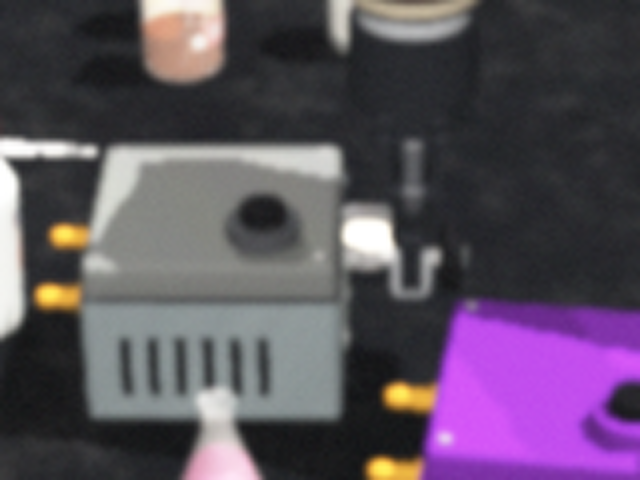

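The knob is latched. When I backed off, the force dropped to about 0 and the head stayed put: in the side view it is at (455,262) in both frames, and in the wrist view it moved with the box. Next I'll lift clear, close the fingers and move over the button.

>>> servo_tool([
  [[26,1,0,30,0],[26,1,0,80,0],[26,1,0,120,0],[0,30,12,120,0],[0,60,24,120,0]],
])

```text
time: 9.62
tool_pos: [0.6173, -0.0624, 0.2027]
tool_rot: [0.0, 0.999, -0.037, 0.001]
contact_force: [-1.1, 0.3, 0.1]
gripper_width: 0.005
```

>>> servo_tool([
  [[0,27,10,0,0],[0,27,10,0,0],[0,27,10,0,0]],
])

```text
time: 10.0
tool_pos: [0.6427, -0.0525, 0.201]
tool_rot: [0.0, 0.999, -0.036, -0.001]
contact_force: [-0.4, -0.7, -0.1]
gripper_width: 0.0
```

Run:
```python
from h import *
s=state();c=calibration("wrist");im=grab_frame("wrist"); cv2.imwrite("pics/w6.png",im[:,:,::-1]);print(s["tool_pos"],s["contact_force"],s["gripper_width"])
im=grab_frame("side")[150:270,245:405]; cv2.imwrite("pics/d6.png",cv2.resize(im[:,:,::-1],None,fx=4,fy=4,interpolation=cv2.INTER_CUBIC))
print(proj("wrist",[.6433,-.0525,.135],c),proj("wrist",s["tool_pos"]-[0,0,.019],c))
im=grab_frame("scene")[160:290,295:475]; cv2.imwrite("pics/s6.png",cv2.resize(im[:,:,::-1],None,fx=4.4,fy=4.4,interpolation=cv2.INTER_CUBIC))
```

```text
[ 0.64271714 -0.0525415   0.2009551 ] [-0.43442915 -0.71679297 -0.05922795] 0.00015018185152744992
[317.8593906  267.30312168] [318.12816066 312.54871822]
```

View pics/w6.png

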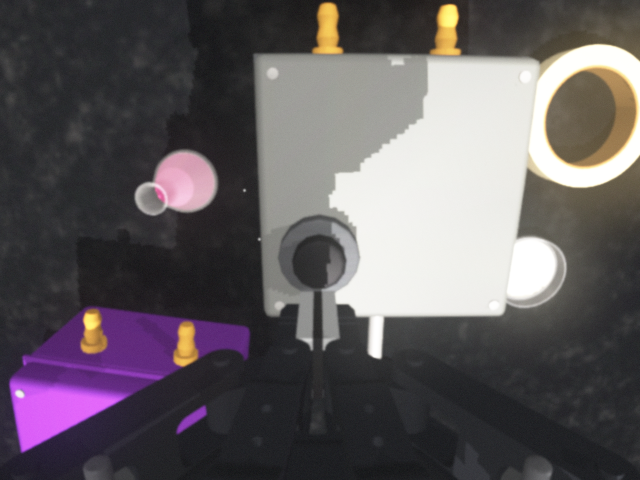

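View pics/d6.png

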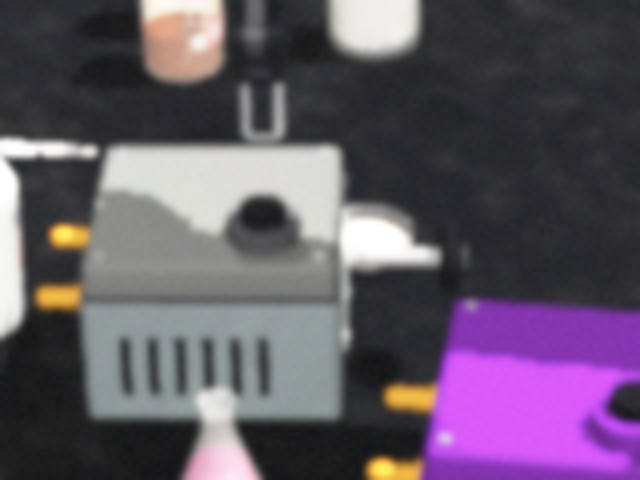

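View pics/s6.png

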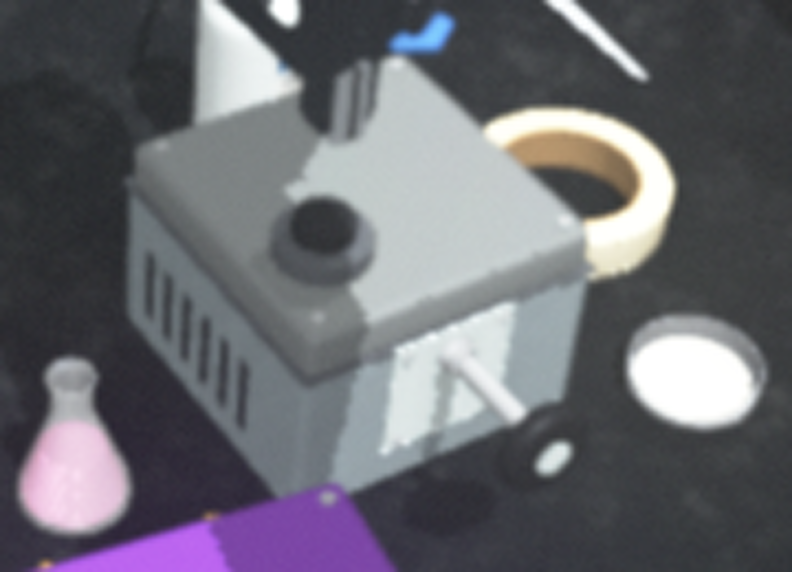

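The knob stands out by itself in all views. The button is at (319,264) in the wrist view, against a predicted (318,267). I'll press it now.

>>> servo_tool([
  [[0,0.5,0,-25,0],[0,0.5,0,-42,0],[0,0.5,0,-46,0],[0,0.5,0,-48,0]],
])

```text
time: 10.65
tool_pos: [0.6436, -0.0526, 0.1538]
tool_rot: [0.0, 0.999, -0.036, -0.0]
contact_force: [-2.0, 0.4, 2.3]
gripper_width: 0.002
```

>>> servo_tool([
  [[0,0,0,-2,0],[0,0,0,-4,0],[0,0,0,-4,0]],
])

```text
time: 11.02
tool_pos: [0.6442, -0.0526, 0.1502]
tool_rot: [0.0, 0.999, -0.036, 0.001]
contact_force: [-3.1, 0.3, 4.0]
gripper_width: -0.0
```

>>> servo_tool([
  [[0,0,0,-2,0],[0,0,0,-3,0],[0,0,0,-3,0]],
])

```text
time: 11.4
tool_pos: [0.6443, -0.0526, 0.1499]
tool_rot: [0.0, 0.999, -0.036, 0.0]
contact_force: [-8.7, 0.9, 15.2]
gripper_width: 0.0
```

It bottomed out: z stopped at 0.150 while the force rose to 15 N. I'll release and move in front of the knob.

>>> servo_tool([
  [[0,-0.5,0,5,0],[0,-0.5,0,25,0],[0,-0.5,0,60,0],[0,-0.5,0,60,0]],
])

```text
time: 11.9
tool_pos: [0.6456, -0.0528, 0.211]
tool_rot: [0.001, 0.999, -0.036, 0.004]
contact_force: [0.2, -0.3, -0.9]
gripper_width: -0.001
```

Run:
```python
from h import *
s=state();print(s["tool_pos"],s["contact_force"])
im=grab_frame("side")[150:270,245:405]; cv2.imwrite("pics/d7.png",cv2.resize(im[:,:,::-1],None,fx=4,fy=4,interpolation=cv2.INTER_CUBIC))
S=lambda u,v:(295+(u+.5)/4.4-.5,160+(v+.5)/4.4-.5)
print(onz("scene",*S(545,447),.078))
```

```text
[ 0.64557444 -0.05276513  0.21098767] [ 0.1790003  -0.33449525 -0.94491758]
[ 0.53218763 -0.08598625  0.078     ]
```

View pics/d7.png

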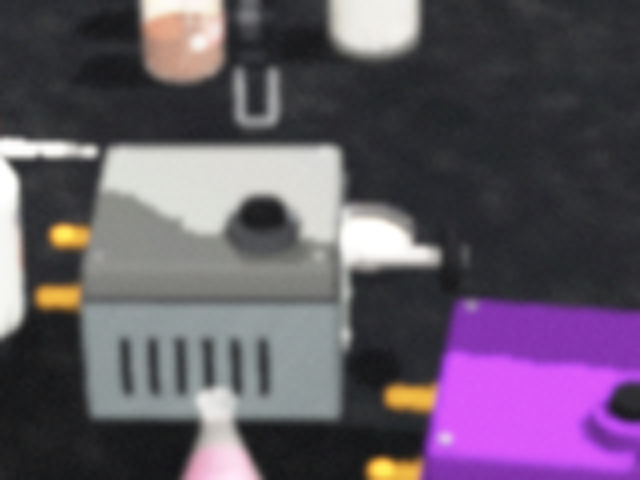

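Run:
```python
from h import *
# scene0: purple right top corners
for p in ((372,274),(411,334)): print(onz("scene",*p,.115))
```

```text
[0.5290978  0.02587233 0.115     ]
[0.4014691  0.05070074 0.115     ]
```

>>> servo_tool([
  [[0,-50,-10,0,0],[0,-100,-20,0,0],[0,-150,-30,0,0],[0,-150,-30,0,0]],
])

```text
time: 12.45
tool_pos: [0.4898, -0.0822, 0.2037]
tool_rot: [-0.001, 0.999, -0.037, -0.002]
contact_force: [1.3, -0.0, -0.8]
gripper_width: -0.002
```

>>> servo_tool([
  [[0,0,0,-45,0],[0,0,0,-90,0],[0,0,0,-124,0],[0,0,0,-124,0],[0,0,0,-124,0]],
])

```text
time: 13.08
tool_pos: [0.4945, -0.0826, 0.0834]
tool_rot: [0.0, 0.999, -0.036, 0.001]
contact_force: [-0.2, -0.4, 0.2]
gripper_width: 0.002
```

Run:
```python
from h import *
s=state();print(s["tool_pos"],s["contact_force"])
im=grab_frame("wrist"); cv2.imwrite("pics/w8.png",im[:,:,::-1])
im=grab_frame("side")[150:270,245:405]; cv2.imwrite("pics/d8.png",cv2.resize(im[:,:,::-1],None,fx=4,fy=4,interpolation=cv2.INTER_CUBIC))
```

```text
[ 0.49446875 -0.08259582  0.08338907] [-0.2173091  -0.3777273   0.15948536]
```

View pics/w8.png

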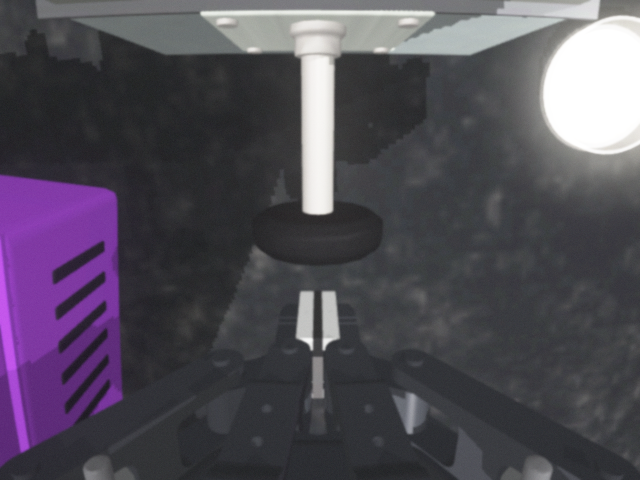

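View pics/d8.png

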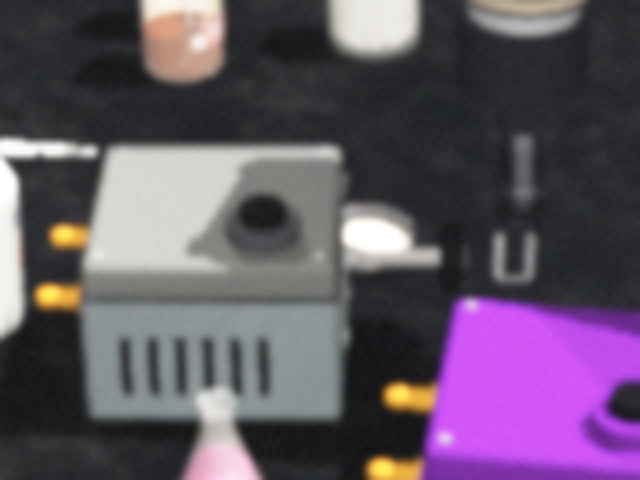

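The fingers are in front of the head and centred on it. I'll push the knob in.

>>> servo_tool([
  [[0,6,-0.4,0,0],[0,12,-0.8,0,0],[0,17,-1.2,0,0],[0,20,-1.4,0,0],[0,22,-1.5,0,0]],
])

```text
time: 13.8
tool_pos: [0.5153, -0.084, 0.0822]
tool_rot: [-0.0, 0.999, -0.036, -0.0]
contact_force: [-0.8, 0.4, 0.1]
gripper_width: -0.0
```

>>> servo_tool([
  [[0,2,-0.1,0,0],[0,4,-0.3,0,0],[0,6,-0.4,0,0],[0,8,-0.6,0,0]],
])

```text
time: 14.3
tool_pos: [0.5234, -0.0846, 0.0823]
tool_rot: [-0.0, 0.999, -0.036, 0.0]
contact_force: [-0.5, 0.6, 0.2]
gripper_width: -0.0
```

>>> servo_tool([
  [[0,2,-0.1,0,0],[0,4,-0.3,0,0],[0,6,-0.4,0,0],[0,6,-0.4,0,0]],
])

```text
time: 14.8
tool_pos: [0.5294, -0.085, 0.0823]
tool_rot: [0.0, 0.999, -0.036, 0.0]
contact_force: [0.2, -0.2, -0.7]
gripper_width: -0.0
```

Probably it passed the lip and sprang home on its own. I'll follow it to contact and confirm the stop.

>>> servo_tool([
  [[0,2,-0.1,0,0],[0,3,-0.2,0,0],[0,3,-0.2,0,0]],
])

```text
time: 15.18
tool_pos: [0.5313, -0.085, 0.0821]
tool_rot: [-0.0, 0.999, -0.036, -0.002]
contact_force: [-5.2, 0.5, 3.4]
gripper_width: -0.003
```

Run:
```python
from h import *
s=state();print(s["tool_pos"],s["contact_force"])
im=grab_frame("wrist"); cv2.imwrite("pics/w9.png",im[:,:,::-1])
```

```text
[ 0.5312737  -0.08501461  0.08213305] [-5.22576434  0.53262846  3.41773599]
```

View pics/w9.png

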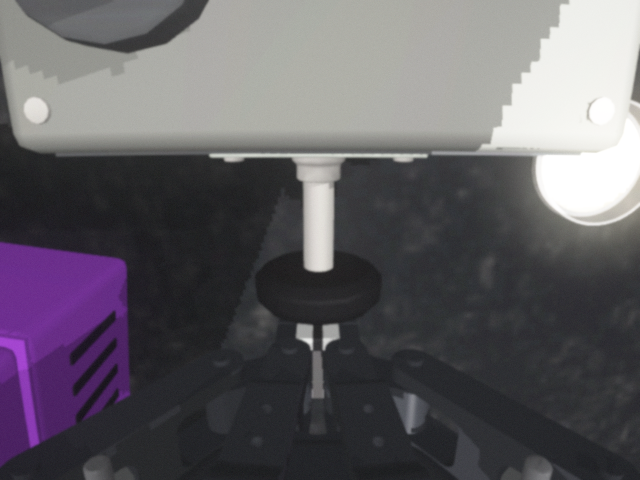

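>>> servo_tool([
  [[0,1,-0.1,0,0],[0,2,-0.1,0,0],[0,2,-0.1,0,0]],
])

```text
time: 15.6
tool_pos: [0.5314, -0.085, 0.0821]
tool_rot: [-0.0, 0.999, -0.036, -0.004]
contact_force: [-12.4, 0.2, 10.6]
gripper_width: -0.0
```

It is on the hard stop: x has not moved while the force rose to 12 N. I'll retreat and check.

>>> servo_tool([
  [[0,-5,0.3,0,0],[0,-25,1.5,0,0],[0,-40,3,0,0],[0,-40,3,40,0],[0,-40,3,80,0]],
])

```text
time: 16.23
tool_pos: [0.4935, -0.082, 0.1627]
tool_rot: [-0.0, 0.999, -0.036, -0.0]
contact_force: [0.4, 0.3, -0.0]
gripper_width: 0.001
```

>>> servo_tool([
  [[0,0,0,40,0],[0,0,0,80,0],[0,0,0,80,0],[0,0,0,80,0]],
])

```text
time: 16.73
tool_pos: [0.4939, -0.0821, 0.2416]
tool_rot: [-0.0, 0.999, -0.036, -0.0]
contact_force: [-0.4, -0.2, 0.3]
gripper_width: -0.0
```

Run:
```python
from h import *
s=state();print(s["time"],s["tool_pos"],s["contact_force"])
im=grab_frame("scene")[160:290,295:475]; cv2.imwrite("pics/s10.png",cv2.resize(im[:,:,::-1],None,fx=4.4,fy=4.4,interpolation=cv2.INTER_CUBIC))
im=grab_frame("side")[150:270,245:405]; cv2.imwrite("pics/d10.png",cv2.resize(im[:,:,::-1],None,fx=4,fy=4,interpolation=cv2.INTER_CUBIC))
```

```text
16.725 [ 0.4938974  -0.08211063  0.24156923] [-0.36752638 -0.18431712  0.30413267]
```

View pics/s10.png

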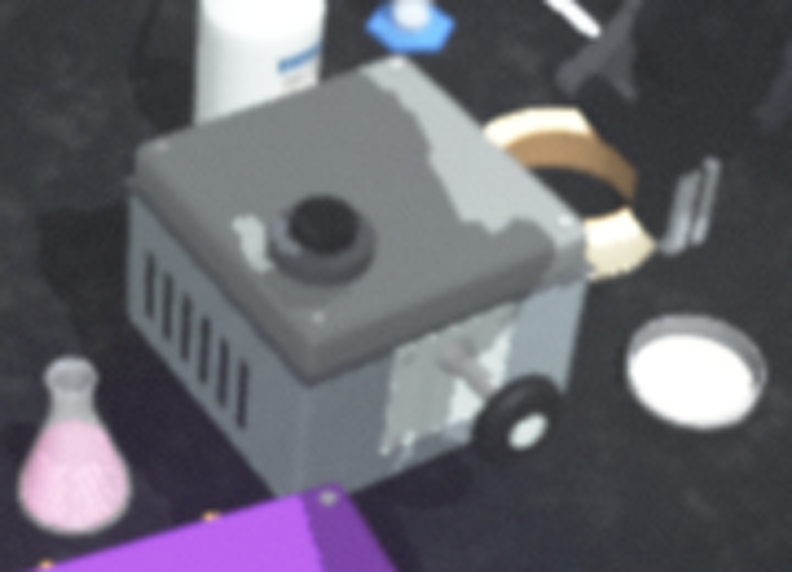

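View pics/d10.png

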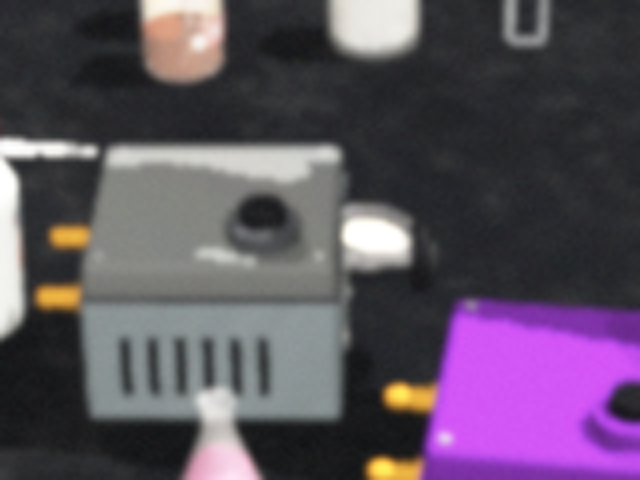

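The head is back at (517,421) in the scene crop, the same as at the start. The flask, dish and tape are in their original places, so I'm handing in.

```bash
python3 -c "
from plant import *
print(job_done())"
```

```text
the job is handed in; nothing more can be done
None
```

The pump was started in the order asked and the job is handed in, at about 17 s of the 40 s. `job_done()` gives no verdict, so this rests on my own checks.

- **Knob out:** I hooked two fingers behind the head and pulled in steps of 2 mm or less. The highest reading was about 6 N, near 15 mm out, and I stopped about 18 mm out at roughly 2 N. That is far below the buffer's 12 N.
- **Click:** I never saw a clean snap with the fingers losing contact. Instead the force faded from 5 N to 2 N while they stayed in touch. I backed off to check: the force dropped to about 0 and the head stayed out by itself, which the side and scene pictures confirmed.
- **Button:** with the knob out and let go, I pressed until the travel stopped hard at 15 N, then released. The side picture afterwards showed it back up and the knob still out.
- **Knob in:** I pushed until the position stopped changing while the force rose to 12 N. That was within about 1 mm of the expected home position, and the last scene picture shows the head where it was at the start.
- **Surroundings:** the flask, dish and tape look unmoved in the last scene picture. The arm was clear of everything, with no contact force, when I handed in.

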